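# Move the specimen containers to the reading rack in worklist order

### The job

Four specimen containers have come to the microscopy bench in the grey carrying rack with the raised end bars. Move all four into the empty steel reading rack, one in each bay, in the same left-to-right order in which they stand in the carrying rack, because the worklist goes by position. Keep them upright and set each one down on the floor of its bay, do not drop it.

Things in the scene. Friction and masses are not known exactly. Their poses are not given: they have to be found in the camera images.
- universal_mid (a point): Slender container: the narrowest, a straight tube-like pot of diameter 28 mm with a ribbed screw cap of diameter 31 mm over the top 16 mm; best gripped in its upper half. The point given is on its axis, half-way up (37 mm above its underside); z is its upright axis, its yaw does not matter. Overall height 74 mm, mass about 45 g (varies), white with a paper label band and a blue cap like the others.
- flatcap_mid (a point): Wide pot of diameter 46 mm with a wide flat cap of diameter 52 mm over the top 13 mm (a white disc on the cap). The point given is on its axis, half-way up (33 mm above its underside); z is its upright axis, its yaw does not matter. Overall height 66 mm, mass about 75 g (varies), white with a paper label band and a blue cap like the others.
- domecap_mid (a point): Pot of diameter 36 mm with a smooth domed cap, diameter 40 mm, over the top 26 mm (the cap's lower 10 mm are straight, above that it rounds off). The point given is on its axis, half-way up (38 mm above its underside); z is its upright axis, its yaw does not matter. Overall height 76 mm, mass about 60 g (varies), white with a paper label band and a blue cap like the others.
- narrowneck_mid (a point): Bottle: straight body of diameter 45 mm up to 40 mm above its underside, then a shoulder and a small cap of diameter 22 mm over the top 16 mm; grip it by the straight body. The point given is on its axis, half-way up (34 mm above its underside); z is its upright axis, its yaw does not matter. Overall height 68 mm, mass about 70 g (varies), white with a paper label band and a blue cap like the others.
- carrier: Grey plastic carrying rack, fixed, 70 x 280 mm, with a raised carrying bar along x at each end (y = +-137 mm, top 52 mm above the table). Origin: centre of its underside, on the table. x runs across the row, away from the robot (turned at most 0.3 rad), y along the row, to the robot's left. Bay centres at x = 0, y = +99, +33, -33, -99 mm. It is left or right of the other rack.
- bay_universal: Fixed. The bay of the grey carrying rack in which the slender container stands at the start; the four bays look alike and stay where they are. Origin: centre of the bay, underside of its moulding, 2 mm above the table; axes as the carrying rack's. 62 x 62 mm inside, its floor 4 mm and the top of its lip 16 mm above the table.
- bay_flatcap: Fixed. The bay of the grey carrying rack in which the wide flat-capped container stands at the start; the four bays look alike and stay where they are. Origin: centre of the bay, underside of its moulding, 2 mm above the table; axes as the carrying rack's. 62 x 62 mm inside, its floor 4 mm and the top of its lip 16 mm above the table.
- bay_domecap: Fixed. The bay of the grey carrying rack in which the dome-capped container stands at the start; the four bays look alike and stay where they are. Origin: centre of the bay, underside of its moulding, 2 mm above the table; axes as the carrying rack's. 62 x 62 mm inside, its floor 4 mm and the top of its lip 16 mm above the table.
- bay_narrowneck: Fixed. The bay of the grey carrying rack in which the narrow-necked bottle stands at the start; the four bays look alike and stay where they are. Origin: centre of the bay, underside of its moulding, 2 mm above the table; axes as the carrying rack's. 62 x 62 mm inside, its floor 4 mm and the top of its lip 16 mm above the table.
- readrack: Low steel rack, fixed, 70 x 268 mm, no end bars, empty. Origin: centre of underside, on the table. x across the row, away from the robot (turned at most 0.3 rad), y along the row, to the robot's left. Bay centres at x = 0, y = +99, +33, -33, -99 mm; bays 62 x 62 mm inside, floor 4 mm, lips 16 mm above the table. In both racks, fingers closing across the row have room above the lips.

How it is judged:
By the outcome, as a careful person would: the job done as asked, in the order asked, and still so for the second after the job is handed in, with the robot touching nothing.
It also fails if it takes over 96 s, if anything falls off the work surface, if the arm or the gripper's body presses on something with over 40 N, if the wrist force passes 120 N, or if a joint passes its speed limit or range.

### The arm

A 6-joint arm with a two-finger parallel gripper is mounted at the origin on the work surface. World frame = base frame: x ahead of the robot, y to its left, z up, the work surface at z = 0. Lengths are in m, angles in rad, forces in N, time in s.
With the tool pointing down it reaches from about 0.4 to 0.825 m from the base axis. Payload 7 kg.
Tool frame: the origin (TCP) lies on the mounting face of the last link; the fingertips stand 173 mm ahead of it and the grasp point (between the pads) lies 155 mm ahead of it; z points along the fingers, y is the direction in which the jaws open and shut (so a half turn about z gives the same grasp; the last joint's range is limited). The gripper opens to 85 mm and grips with 20 to 120 N. Pads are 22 mm wide; open, the fingers measure 114 mm over their backs; the gripper's body (76 mm by 85 mm) begins 54 mm behind the grasp point. The pads swing forward as they close: fully open they stand 13 mm farther back than shut.
Start: joints at [1.446, 0.359, 0.012, 0, -1.224, -0.288], TCP at [0.271, 0.618, 0.405] pointing down, gripper open.
Joint ranges: [-3.07, 3.07], [-1.43, 2.12], [-1.02, 1.25], [-3.03, 1.67], [-3.05, -0], [-3.03, 3.03]. Speed limits (rad/s): [2.39, 2.39, 3.01, 3.14, 3.14, 3.14].

### API

Orientations are given as a unit quaternion [w, x, y, z].
In Python, from bench import sense, imaging, workorder gives the robot as it stands.
- The arm moves only by the tool apply_moves, never from a script. Its argument "targets" is a list of rows, each a list of 5 numbers: the shift along the tool's x, y, z in m, then the turn about the tool's z in rad, then the finger opening in m, from 0 to 0.0854. A call has 1 to 12 rows; each row shifts and turns the commanded pose from where the row before left it, along the tool's axes as they then stand; what a row does not reach is not made up. A row lasts 1/12 s, in which the tool goes at most 41.7 mm and 7.16 degrees, less where a joint would pass 70% of its speed; a pose out of reach is approached as far as the arm can. A call with a gripper value outside its range is refused whole. The fingers move at their own pace and stop on an object; "squeeze" is the grip in N (left out, the last holds). Time passes only in rows, so rows that do not move let the fingers close. It gives the time, the measured TCP pose, the force and the opening at its end, in the units of the state.
- sense(): the state, without advancing time (a new reading comes with each control period).
- imaging.capture(name): name is "side" or "top"; returns a dict with "pixels" (420x560x3 uint8, blue, green, red), "depth" (420x560 float32, m along the optical axis (not along the pixel's ray), 0 where there is no reading), "fx", "fy", "cx", "cy" (pixels), "dist" ([k1, k2, p1, p2, k3] as OpenCV has them; the pictures are not rectified), "rvec" (rotation vector, rad) and "tvec" (3), from world to camera coordinates, as OpenCV has them. Camera axes: x right, y down, z forward; pixel columns grow to the right and rows downward; lengths in m; the calibration is good to about 2 mm. A picture is of the moment at which its call begins.
- workorder.hand_in(): hands the job in, once; it reports no verdict.
The state is a dict: "time": time; "qpos": joint angles; "joint_velocities": joint speeds; "joint_torque": joint torques, N m; "ee_pos": TCP position; "tool_rot": TCP orientation; "force": force on the tool from outside, world axes, zero at the start; "ft_torque": the same for the moment, N m; "finger_gap": opening from 0.0 (shut) to 1.0 (fully open).
Only numpy, scipy, OpenCV 4.12 (cv2) and the standard library are available. Lean on these libraries where they do the work, as an engineer would, in place of code of your own. Each camera call takes 0.05 s, during which the arm holds its last target. There are 200 camera calls.

## Working session

There is one attempt and no reset: what is moved stays moved. The work goes in short steps, Python scripts to look and compute and a tool call to move; the robot and the scene stay as the last step left them, time stands still between calls to the robot, and variables do not carry over. Pictures are saved under pics/ and viewed, about 12 in all and at most 16, crops included, and the job is handed in when it is done.

Besides the shell and the picture viewer there is one more tool, called as a command line: name --pt "numbers of a row" for each row, then --argument value for the rest. apply_moves: Moves the arm, as the interface text tells. Its arguments: {"type":"object","properties":{"targets":{"type":"array"},"squeeze":{"type":"number"}},"required":["targets"]}

```bash
ls; mkdir -p pics; python3 - <<'E'
from bench import sense, imaging
import cv2,numpy as np
s=sense();print(s)
for n in ("top","side"):
    c=imaging.capture(n);cv2.imwrite(f"pics/{n}0.png",c["pixels"]);np.savez(f"pics/{n}0.npz",**c)
    R=cv2.Rodrigues(np.array(c["rvec"]))[0];print(n,c["fx"],-R.T@np.array(c["tvec"]).ravel(),R[2],c["dist"])
E
```

```text
pics
{'time': 0.0, 'qpos': array([ 1.44610164e+00,  3.59357380e-01,  1.10760967e-02, -3.52927435e-04,
       -1.22411409e+00, -2.88108536e-01]), 'joint_velocities': array([ 1.12301183e-03, -1.04988714e-03,  7.15402272e-05,  5.33434994e-04,
        4.00192526e-05, -1.01107954e-03]), 'joint_torque': array([-7.01494628e-04, -5.83325815e+01,  2.93427765e+01,  6.93739682e+00,
       -5.79055311e-03, -5.39689339e-06]), 'ee_pos': array([0.27071218, 0.61811965, 0.40378954]), 'tool_rot': array([ 8.10398801e-04,  9.78762058e-01, -2.04997967e-01, -1.00109487e-04]), 'force': array([0.32249362, 0.06857353, 0.27855166]), 'ft_torque': array([-0.01405567,  0.03706292,  0.06011185]), 'finger_gap': 0.9999823739625129}
top 394.78416540672924 [ 0.42286115 -0.0202371   0.77976116] [ 0.19119828  0.03085755 -0.98106627] [-0.00528851  0.          0.          0.          0.        ]
side 389.23989235683234 [ 0.36181539 -0.47972365  0.52515634] [ 0.24782106  0.66891333 -0.70081358] [-0.04826608  0.          0.          0.          0.        ]
```

View pics/top0.png

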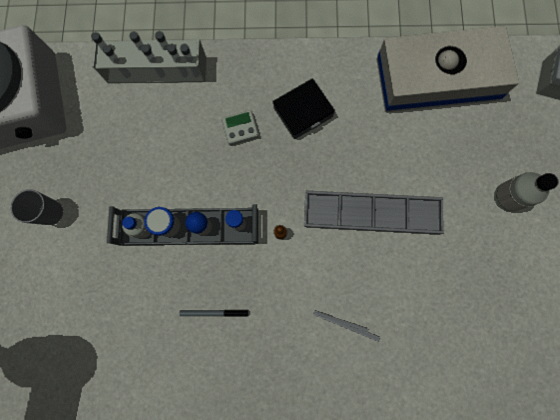

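View pics/side0.png

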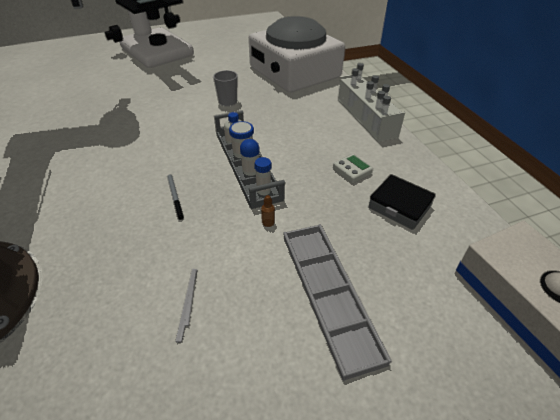

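The top view shows the carrier at columns 108–265, row ~225. From left to right it holds narrowneck (132,224), flatcap (159,220), domecap (196,222) and universal (235,217). The empty reading rack is at columns 305–442, row ~212, with a small brown bottle between the two racks at (280,232). The side view agrees with this.

```bash
cat > h.py <<'E'
import cv2,numpy as np
from bench import sense, imaging
def cap(n):
    return imaging.capture(n)
def pts(c):
    """world point per pixel from depth"""
    K=np.array([[c["fx"],0,c["cx"]],[0,c["fy"],c["cy"]],[0,0,1.]])
    v,u=np.mgrid[:420,:560]
    n=cv2.undistortPoints(np.stack([u,v],-1).reshape(-1,1,2).astype(float),K,np.array(c["dist"])).reshape(420,560,2)
    d=c["depth"]; P=np.dstack([n*d[...,None],d])
    R=cv2.Rodrigues(np.array(c["rvec"]))[0]
    W=(P-np.array(c["tvec"]).ravel())@R; W[d==0]=np.nan
    return W
def rack(W,xl,yl,zl):
    m=(W[...,0]>xl[0])&(W[...,0]<xl[1])&(W[...,1]>yl[0])&(W[...,1]<yl[1])&(W[...,2]>zl[0])&(W[...,2]<zl[1])
    return m
def tool():
    s=sense();w,x,y,z=s["tool_rot"]
    from scipy.spatial.transform import Rotation as Ro
    R=Ro.from_quat([x,y,z,w]).as_matrix();return s,R
E
python3 - <<'E'
from h import *
caps=[]
for n in("top","side"):
    c=dict(np.load(f"pics/{n}0.npz"));W=pts(c);hsv=cv2.cvtColor(c["pixels"],cv2.COLOR_BGR2HSV)
    if n=="top":
        for u,v in((280,232),(305,192),(442,200),(373,213),(150,270),(132,222),(159,220),(196,222),(235,217),(255,225),(113,225),(330,312),(215,313)): print(u,v,W[v,u].round(3))
    blue=cv2.inRange(hsv,(105,120,40),(130,255,255))
    k,l,st,ce=cv2.connectedComponentsWithStats(blue)
    for i in range(1,k):
        if st[i,4]>30:
            p=W[l==i];p=p[~np.isnan(p[:,0])]
            zt=np.percentile(p[:,2],95);q=p[p[:,2]>zt-.006]
            print(n,ce[i].round(),st[i,4],"ztop",zt.round(4),"mean top",q.mean(0).round(4),"mid",((q.max(0)+q.min(0))/2).round(4),(q.max(0)-q.min(0)).round(3))
    print(n)
    tp=W[270:275,150:155].reshape(-1,3) if n=="top" else W[280:285,230:235].reshape(-1,3); print("table z",tp.mean(0))
E
```

```text
280 232 [0.514 0.    0.062]
305 192 [ 0.599 -0.048  0.016]
442 200 [ 0.582 -0.315  0.017]
373 213 [ 0.556 -0.18   0.017]
150 270 [0.446 0.258 0.001]
132 222 [0.53  0.271 0.074]
159 220 [0.534 0.222 0.071]
196 222 [0.529 0.151 0.082]
235 217 [0.538 0.081 0.08 ]
255 225 [0.528 0.047 0.054]
113 225 [0.529 0.319 0.046]
330 312 [ 0.368 -0.094 -0.001]
215 313 [0.366 0.124 0.011]
top [383.  81.] 179 ztop 0.0353 mean top [ 0.8306 -0.2088  0.0332] mid [ 0.8319 -0.2103  0.0339] [0.12  0.016 0.008]
top [159. 221.] 234 ztop 0.0736 mean top [0.5325 0.2218 0.0714] mid [0.5338 0.2231 0.0714] [0.051 0.05  0.008]
top [234. 218.] 243 ztop 0.0812 mean top [0.5366 0.0842 0.0793] mid [0.5369 0.0847 0.0789] [0.03  0.029 0.007]
top [195. 222.] 351 ztop 0.0817 mean top [0.5315 0.1559 0.0791] mid [0.5319 0.1568 0.0796] [0.029 0.031 0.008]
top [128. 222.] 119 ztop 0.0754 mean top [0.5302 0.2781 0.0737] mid [0.5298 0.2781 0.0733] [0.02  0.02  0.006]
top
table z [0.44198688 0.25316721 0.00205492]
side [489.  61.] 19471 ztop -0.0656 mean top [ 2.1758  0.9343 -0.0321] mid [ 2.1761  0.9939 -0.0138] [0.032 0.44  0.116]
side [238. 127.] 250 ztop 0.0731 mean top [0.5282 0.2345 0.0705] mid [0.5318 0.2423 0.0708] [0.051 0.092 0.007]
side [249. 148.] 282 ztop 0.0802 mean top [0.5289 0.1509 0.078 ] mid [0.5294 0.1521 0.078 ] [0.029 0.024 0.008]
side [262. 165.] 212 ztop 0.0795 mean top [0.5342 0.0808 0.0779] mid [0.5343 0.0829 0.077 ] [0.028 0.03  0.007]
side [511. 319.] 1449 ztop 0.0337 mean top [ 0.7809 -0.3214  0.0314] mid [ 0.7801 -0.3118  0.0317] [0.02  0.19  0.008]
side
table z [ 0.41892304 -0.10702947  0.00057245]
```

```bash
python3 - <<'E'
from h import *
from scipy.spatial.transform import Rotation as Ro
for n in("top","side"):
    c=dict(np.load(f"pics/{n}0.npz"));W=pts(c)
    for nm,xl,yl,zl in(("read",(.48,.66),(-.36,-.015),(.010,.03)),("car",(.46,.62),(.02,.36),(.010,.03))):
        m=rack(W,xl,yl,zl).astype(np.uint8)
        m=cv2.morphologyEx(m,cv2.MORPH_CLOSE,np.ones((3,3)))
        k,l,st,ce=cv2.connectedComponentsWithStats(m);i=1+np.argmax(st[1:,4])
        sel=(l==i)&rack(W,xl,yl,zl)
        p=W[sel]; print(n,nm,len(p),cv2.minAreaRect((p[:,:2]*1000).astype(np.float32)),p[:,2].mean())
s,R=tool();print(s["ee_pos"],R.round(3),"yaw of jaw y",np.degrees(np.arctan2(R[1,1],R[0,1])))
E
```

```text
top read 1242 ((559.9345092773438, -179.8403778076172), (268.2586364746094, 72.10281372070312), 86.97500610351562) 0.016906786410179783
top car 1055 ((531.6007080078125, 185.82957458496094), (70.4269027709961, 278.6561279296875), 0.676628589630127) 0.01718552664362403
side read 2096 ((558.1133422851562, -180.4817352294922), (269.01104736328125, 73.40841674804688), 86.7151107788086) 0.016076530452856234
side car 561 ((511.7709655761719, 185.76080322265625), (34.68088150024414, 283.5738830566406), 0.8328353762626648) 0.016737775063798255
[0.27073869 0.61814725 0.40386344] [[ 0.916 -0.401 -0.   ]
 [-0.401 -0.916 -0.001]
 [ 0.     0.001 -1.   ]] yaw of jaw y -113.65951979237695
```

apply_moves --pt "0 0 0 0.1158 0.085" --pt "0 0 0 0.1158 0.085" --pt "0 0 0 0.1158 0.085" --pt "0 0 0 0.1158 0.085" --pt "0 0 0 0.1158 0.085" --pt "0 0 0 0.1158 0.085" --pt "0 0 0 0.1158 0.085" --pt "0 0 0 0.1158 0.085" --pt "0 0 0 0.1158 0.085" --pt "0 0 0 0.1158 0.085" --squeeze 30

```text
time: 0.93
ee_pos: [0.2707, 0.6182, 0.4041]
tool_rot: [-0.0, -0.705, 0.709, -0.0]
force: [-0.5, 0.9, -0.3]
finger_gap: 0.994
```

apply_moves --pt "0.0445 -0.022 0 0 0.085" --pt "0.035 -0.0173 0 0 0.085" --pt "0.035 -0.0173 0 0 0.085" --pt "0.035 -0.0173 0 0 0.085" --pt "0.035 -0.0173 0 0 0.085" --pt "0.035 -0.0173 0 0 0.085" --pt "0.035 -0.0173 0 0 0.085" --pt "0.035 -0.0173 0 0 0.085" --pt "0.035 -0.0173 0 0 0.085" --pt "0.035 -0.0173 0 0 0.085" --pt "0.035 -0.0173 0 0 0.085" --pt "0.035 -0.0173 0 0 0.085"

```text
time: 1.93
ee_pos: [0.4798, 0.194, 0.4047]
tool_rot: [-0.0, 0.707, -0.707, -0.0]
force: [0.1, -0.0, 0.4]
finger_gap: 0.996
```

apply_moves --pt "0.028 -0.0135 0 0 0.085" --pt "0.028 -0.0135 0 0 0.085" --pt "0.028 -0.0135 0 0 0.085" --pt "0.0255 -0.0135 0 0 0.085" --pt "0 0 0.03 0 0.085" --pt "0 0 0.03 0 0.085" --pt "0 0 0.03 0 0.085" --pt "0 0 0 0 0.085" --pt "0 0 0 0 0.085" --pt "0 0 0 0 0.085"

```text
time: 2.77
ee_pos: [0.5342, 0.0868, 0.3162]
tool_rot: [-0.0, 0.707, -0.707, 0.0]
force: [0.1, 0.7, -0.2]
finger_gap: 0.998
```

apply_moves --pt "0.0035 -0.001 0.02 0 0.085" --pt "0 0 0.03 0 0.085" --pt "0 0 0.03 0 0.085" --pt "0 0 0.014 0 0.085" --pt "0 0 0 0 0.085" --pt "0 0 0 0 0.085"

```text
time: 3.27
ee_pos: [0.5354, 0.0835, 0.2221]
tool_rot: [-0.001, 0.707, -0.707, 0.0]
force: [0.4, 0.4, 1.5]
finger_gap: 0.993
```

```bash
python3 - <<'E'
from h import *
a=cap("side");b=cap("top")
cv2.imwrite("pics/g1.png",np.hstack([cv2.resize(a["pixels"][90:240,190:330],None,fx=2.7,fy=2.7),cv2.resize(b["pixels"][150:300,150:290],None,fx=2.7,fy=2.7)]))
print(sense()["ee_pos"])
E
```

```text
[0.53566307 0.08361183 0.22300463]
```

View pics/g1.png

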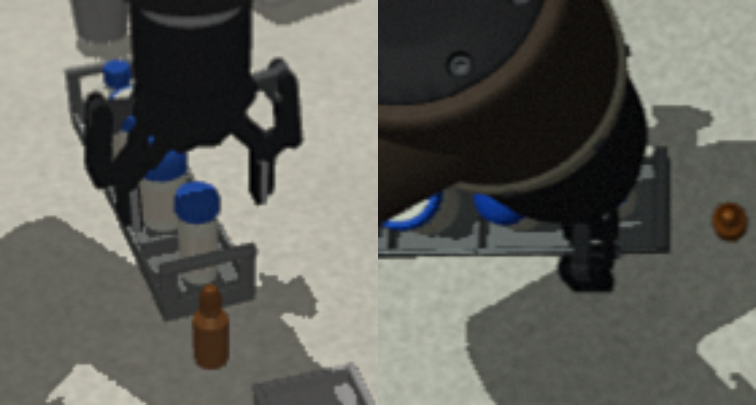

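In the left half (side view) the open fingers straddle the universal cap: left finger at (115,190), cap at (197,203), right finger at (262,190). In the right half (top view) the gripper hides the row. I'll close on it.

apply_moves --pt "0 0 0 0 0.02" --pt "0 0 0 0 0.02" --pt "0 0 0 0 0.02" --pt "0 0 0 0 0.02" --pt "0 0 0 0 0.02" --pt "0 0 0 0 0.02" --pt "0 0 0 0 0.02" --pt "0 0 0 0 0.02" --squeeze 30

```text
time: 4.03
ee_pos: [0.5348, 0.083, 0.2212]
tool_rot: [-0.0, 0.707, -0.707, 0.0]
force: [-0.9, 0.5, 5.5]
finger_gap: 0.349
```

apply_moves --pt "0 0 -0.005 0 0.02" --pt "0 0 -0.015 0 0.02" --pt "0 0 -0.02 0 0.02" --pt "0 0 -0.025 0 0.02" --pt "0 0 -0.025 0 0.02" --pt "0 0 -0.01 0 0.02" --pt "0 0 0 0 0.02"

```text
time: 4.62
ee_pos: [0.5352, 0.0832, 0.3236]
tool_rot: [-0.002, 0.707, -0.707, 0.001]
force: [0.9, 0.8, -1.3]
finger_gap: 0.355
```

```bash
python3 - <<'E'
from h import *
a=cap("side")
cv2.imwrite("pics/g2.png",cv2.resize(a["pixels"][60:240,170:350],None,fx=2.5,fy=2.5))
print(sense()["ee_pos"],sense()["finger_gap"])
E
```

```text
[0.53464388 0.08299652 0.32176687] 0.3540612856911722
```

View pics/g2.png

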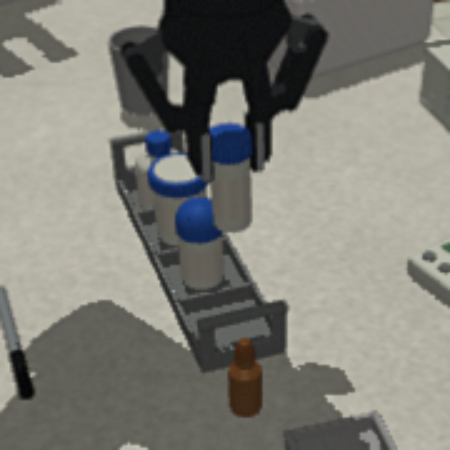

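The universal hangs upright in the fingers at (232,180), above the dome at (200,240). Next I'll carry it to the rightmost reading bay.

apply_moves --pt "0.0178 -0.0009 0 0 0.02" --pt "0.034 -0.0018 0 0 0.02" --pt "0.034 -0.0018 0 0 0.02" --pt "0.034 -0.0018 0 0 0.02" --pt "0.034 -0.0018 0 0 0.02" --pt "0.034 -0.0018 0 0 0.02" --pt "0.034 -0.0018 0 0 0.02" --pt "0.034 -0.0018 0 0 0.02" --pt "0.034 -0.0018 0 0 0.02" --pt "0.034 -0.0018 0 0 0.02" --pt "0.034 -0.0015 0 0 0.02" --pt "0.004 0 0 0 0.02"

```text
time: 5.67
ee_pos: [0.5526, -0.283, 0.3184]
tool_rot: [-0.001, -0.706, 0.708, 0.001]
force: [1.1, -0.2, -0.3]
finger_gap: 0.354
```

apply_moves --pt "0 0 0 0 0.02" --pt "0 0 0 0 0.02" --pt "0 0 0 0 0.02"

```text
time: 5.92
ee_pos: [0.553, -0.278, 0.3198]
tool_rot: [0.0, 0.707, -0.707, -0.001]
force: [-0.4, -0.9, 0.7]
finger_gap: 0.355
```

apply_moves --pt "0 0 0.025 0 0.02" --pt "0 0 0.03 0 0.02" --pt "0 0 0.025 0 0.02" --pt "0 0 0.01 0 0.02" --pt "0 0 0.003 0 0.02" --pt "0 0 0.002 0 0.02" --pt "0 0 0.002 0 0.02" --pt "0 0 0 0 0.02" --pt "0 0 0 0 0.02"

```text
time: 6.67
ee_pos: [0.5536, -0.2789, 0.2249]
tool_rot: [-0.001, 0.707, -0.707, 0.001]
force: [-0.4, 0.3, 0.7]
finger_gap: 0.349
```

apply_moves --pt "0 0 0.001 0 0.02" --pt "0 0 0.001 0 0.02" --pt "0 0 0.001 0 0.02" --pt "0 0 0 0 0.02"

```text
time: 7.0
ee_pos: [0.5534, -0.2791, 0.2213]
tool_rot: [-0.0, 0.707, -0.707, 0.0]
force: [-1.2, 0.6, 2.9]
finger_gap: 0.354
```

apply_moves --pt "0 0 0.001 0 0.02" --pt "0 0 0 0 0.02"

```text
time: 7.17
ee_pos: [0.5535, -0.2792, 0.2211]
tool_rot: [-0.0, 0.707, -0.707, 0.001]
force: [-2.9, 0.5, 10.2]
finger_gap: 0.351
```

apply_moves --pt "0 0 0 0 0.045" --pt "0 0 0 0 0.065" --pt "0 0 0 0 0.085" --pt "0 0 0 0 0.085" --pt "0 0 0 0 0.085" --pt "0 0 -0.02 0 0.085" --pt "0 0 -0.03 0 0.085" --pt "0 0 -0.03 0 0.085" --pt "0 0 -0.02 0 0.085" --pt "0 0 0 0 0.085"

```text
time: 8.0
ee_pos: [0.5545, -0.2793, 0.3248]
tool_rot: [-0.002, 0.707, -0.707, 0.003]
force: [1.0, -0.3, 0.3]
finger_gap: 0.992
```

apply_moves --pt "-0.0345 0.0025 0 0 0.085" --pt "-0.036 0.002 0 0 0.085" --pt "-0.036 0.002 0 0 0.085" --pt "-0.036 0.002 0 0 0.085" --pt "-0.036 0.002 0 0 0.085" --pt "-0.036 0.002 0 0 0.085" --pt "-0.036 0.002 0 0 0.085" --pt "-0.036 0.002 0 0 0.085" --pt "-0.036 0.002 0 0 0.085" --pt "-0.036 0.002 0 0 0.085" --pt "-0.036 0.002 0 0 0.085" --pt "-0.036 0.002 0 0 0.085"

```text
time: 9.0
ee_pos: [0.5281, 0.1534, 0.3194]
tool_rot: [0.0, 0.707, -0.707, -0.0]
force: [1.3, -0.3, -0.7]
finger_gap: 0.996
```

apply_moves --pt "-0.004 0 0 0 0.085" --pt "0 0 0 0 0.085" --pt "0 0 0 0 0.085" --pt "0 0 0 0 0.085"

```text
time: 9.33
ee_pos: [0.5285, 0.1547, 0.3193]
tool_rot: [-0.0, -0.707, 0.707, 0.0]
force: [-0.8, -0.1, -0.2]
finger_gap: 0.996
```

```bash
python3 - <<'E'
from h import *
a=cap("side")
cv2.imwrite("pics/g3.png",a["pixels"])
print(sense()["ee_pos"],sense()["finger_gap"])
E
```

```text
[0.52861122 0.15447995 0.31950034] 0.9971353823888423
```

View pics/g3.png

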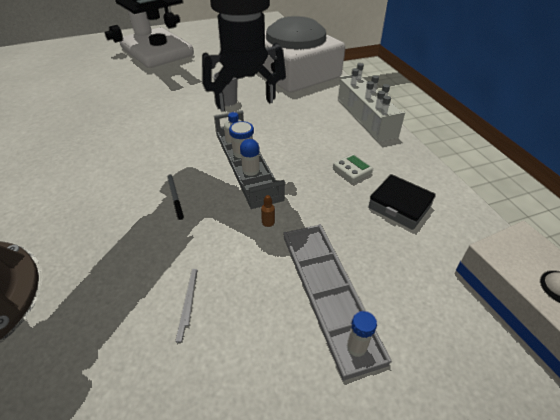

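The universal stands upright in the last bay at (360,335), and the dome at (250,158) lies below the gripper. I'll go down on the dome.

apply_moves --pt "-0.001 -0.0025 0.02 0 0.085" --pt "0 0 0.03 0 0.085" --pt "0 0 0.03 0 0.085" --pt "0 0 0.0275 0 0.085" --pt "0 0 0 0 0.085" --pt "0 0 0 0 0.085" --pt "0 0 0 0 0.03" --pt "0 0 0 0 0.03" --pt "0 0 0 0 0.03" --pt "0 0 0 0 0.03" --pt "0 0 0 0 0.03" --pt "0 0 0 0 0.03"

```text
time: 10.38
ee_pos: [0.5316, 0.1569, 0.2139]
tool_rot: [-0.001, 0.707, -0.707, 0.0]
force: [-1.6, 0.3, 7.0]
finger_gap: 0.452
```

apply_moves --pt "0 0 0 0 0.03" --pt "0 0 0 0 0.03"

```text
time: 10.55
ee_pos: [0.5316, 0.157, 0.2139]
tool_rot: [-0.001, 0.707, -0.707, 0.0]
force: [-1.2, -0.8, 6.7]
finger_gap: 0.454
```

apply_moves --pt "0 0 -0.005 0 0.03" --pt "0 0 -0.015 0 0.03" --pt "0 0 -0.02 0 0.03" --pt "0 0 -0.025 0 0.03" --pt "0 0 -0.025 0 0.03" --pt "0 0 -0.01 0 0.03" --pt "0 0 0 0 0.03"

```text
time: 11.13
ee_pos: [0.5318, 0.157, 0.3157]
tool_rot: [-0.003, 0.707, -0.707, 0.001]
force: [1.3, -0.6, -0.6]
finger_gap: 0.453
```

```bash
python3 - <<'E'
from h import *
a=cap("side")
cv2.imwrite("pics/g4.png",cv2.resize(a["pixels"][60:240,170:350],None,fx=2.,fy=2.))
print(sense()["ee_pos"],sense()["finger_gap"])
E
```

```text
[0.53123477 0.15677339 0.31374347] 0.4526095967348478
```

View pics/g4.png

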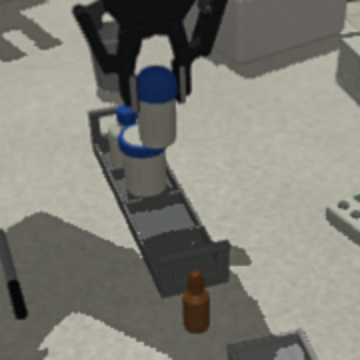

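The dome hangs upright at (157,105). Next is bay 3.

apply_moves --pt "0.02 -0.0016 0 0 0.03" --pt "0.035 -0.0024 0 0 0.03" --pt "0.035 -0.0024 0 0 0.03" --pt "0.035 -0.0024 0 0 0.03" --pt "0.035 -0.0024 0 0 0.03" --pt "0.035 -0.0024 0 0 0.03" --pt "0.035 -0.0024 0 0 0.03" --pt "0.035 -0.0024 0 0 0.03" --pt "0.035 -0.0024 0 0 0.03" --pt "0.035 -0.0024 0 0 0.03" --pt "0.025 -0.0024 0 0 0.03" --pt "0.01 0 0 0 0.03"

```text
time: 12.18
ee_pos: [0.5563, -0.2163, 0.3104]
tool_rot: [-0.001, -0.706, 0.708, 0.001]
force: [0.7, -0.5, 0.2]
finger_gap: 0.453
```

apply_moves --pt "0 0 0 0 0.03" --pt "0 0 0 0 0.03" --pt "0 0 0 0 0.03"

```text
time: 12.43
ee_pos: [0.5565, -0.2127, 0.3115]
tool_rot: [0.0, 0.707, -0.707, -0.001]
force: [-0.7, 0.1, -1.1]
finger_gap: 0.453
```

apply_moves --pt "0 0 0.025 0 0.03" --pt "0 0 0.03 0 0.03" --pt "0 0 0.025 0 0.03" --pt "0 0 0.01 0 0.03" --pt "0 0 0.003 0 0.03" --pt "0 0 0.002 0 0.03" --pt "0 0 0.001 0 0.03" --pt "0 0 0 0 0.03" --pt "0 0 0 0 0.03"

```text
time: 13.18
ee_pos: [0.5573, -0.2133, 0.2175]
tool_rot: [-0.001, 0.707, -0.707, 0.001]
force: [-0.3, 0.2, -0.4]
finger_gap: 0.453
```

apply_moves --pt "0 0 0.001 0 0.03" --pt "0 0 0.001 0 0.03" --pt "0 0 0 0 0.03"

```text
time: 13.43
ee_pos: [0.5567, -0.2134, 0.2144]
tool_rot: [0.0, -0.707, 0.707, -0.0]
force: [-0.6, -0.4, -1.3]
finger_gap: 0.45
```

apply_moves --pt "0 0 0.001 0 0.03" --pt "0 0 0 0 0.03"

```text
time: 13.6
ee_pos: [0.5569, -0.2136, 0.2139]
tool_rot: [0.0, 0.707, -0.707, 0.0]
force: [-0.8, -0.4, 5.3]
finger_gap: 0.454
```

apply_moves --pt "0 0 0.001 0 0.03" --pt "0 0 0 0 0.03"

```text
time: 13.77
ee_pos: [0.5569, -0.2137, 0.2138]
tool_rot: [0.0, 0.707, -0.707, 0.001]
force: [-4.8, 1.3, 13.3]
finger_gap: 0.45
```

apply_moves --pt "0 0 0 0 0.05" --pt "0 0 0 0 0.07" --pt "0 0 0 0 0.085" --pt "0 0 0 0 0.085" --pt "0 0 0 0 0.085" --pt "0 0 -0.02 0 0.085" --pt "0 0 -0.03 0 0.085" --pt "0 0 -0.03 0 0.085" --pt "0 0 -0.025 0 0.085" --pt "0 0 0 0 0.085"

```text
time: 14.6
ee_pos: [0.5584, -0.2138, 0.3228]
tool_rot: [-0.002, 0.707, -0.707, 0.004]
force: [0.9, -0.1, 0.4]
finger_gap: 0.994
```

apply_moves --pt "-0.0355 0.002 0 0 0.085" --pt "-0.036 0.002 0 0 0.085" --pt "-0.036 0.002 0 0 0.085" --pt "-0.036 0.002 0 0 0.085" --pt "-0.036 0.002 0 0 0.085" --pt "-0.036 0.002 0 0 0.085" --pt "-0.036 0.002 0 0 0.085" --pt "-0.036 0.002 0 0 0.085" --pt "-0.036 0.002 0 0 0.085" --pt "-0.036 0.002 0 0 0.085" --pt "-0.036 0.002 0 0 0.085" --pt "-0.036 0.002 0 0 0.085"

```text
time: 15.6
ee_pos: [0.5322, 0.2199, 0.317]
tool_rot: [0.0, 0.707, -0.707, -0.0]
force: [1.0, -0.5, 0.7]
finger_gap: 0.991
```

apply_moves --pt "-0.004 0 0 0 0.085" --pt "0 0 0 0 0.085" --pt "0 0 0 0 0.085" --pt "0 0 0 0 0.085"

```text
time: 15.93
ee_pos: [0.5326, 0.2213, 0.3169]
tool_rot: [-0.0, -0.707, 0.707, 0.0]
force: [0.7, -1.2, -1.2]
finger_gap: 0.996
```

```bash
python3 - <<'E'
from h import *
a=cap("side")
cv2.imwrite("pics/g5.png",a["pixels"][80:400,180:440])
print(sense()["ee_pos"],sense()["finger_gap"])
W=pts(a);hsv=cv2.cvtColor(a["pixels"],cv2.COLOR_BGR2HSV)
k,l,st,ce=cv2.connectedComponentsWithStats(cv2.inRange(hsv,(105,120,40),(130,255,255)))
for i in range(1,k):
    if 20<st[i,4]<1200:
        p=W[l==i];q=p[p[:,2]>np.nanpercentile(p[:,2],95)-.006];print(ce[i].round(),((q.max(0)+q.min(0))/2).round(4))
E
```

```text
[0.53275606 0.22102289 0.31705351] 0.9972819928600967
[238. 127.] [0.5317 0.2425 0.0709]
[342. 289.] [ 0.5542 -0.2159  0.078 ]
[364. 324.] [ 0.5534 -0.2788  0.078 ]
```

View pics/g5.png

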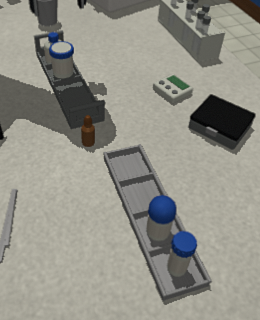

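Dome (162,218 in this crop) and universal (182,255) stand upright in bays 3 and 4. Now the flatcap.

apply_moves --pt "-0.001 0 0.02 0 0.085" --pt "0 0 0.03 0 0.085" --pt "0 0 0.03 0 0.085" --pt "0 0 0.023 0 0.085" --pt "0 0 0 0 0.085" --pt "0 0 0 0 0.085" --pt "0 0 0 0 0.04" --pt "0 0 0 0 0.04" --pt "0 0 0 0 0.04" --pt "0 0 0 0 0.04" --pt "0 0 0 0 0.04" --pt "0 0 0 0 0.04"

```text
time: 16.98
ee_pos: [0.5333, 0.2235, 0.2162]
tool_rot: [-0.002, 0.707, -0.707, 0.0]
force: [-1.3, -0.9, 5.6]
finger_gap: 0.598
```

apply_moves --pt "0 0 0 0 0.04" --pt "0 0 0 0 0.04"

```text
time: 17.15
ee_pos: [0.5333, 0.2235, 0.2162]
tool_rot: [-0.002, 0.707, -0.707, 0.0]
force: [-0.5, -0.7, 5.6]
finger_gap: 0.595
```

Gap is 51 mm, so the cap is gripped. Lifting it now and carrying it to bay 2 at (0.561, -0.147).

apply_moves --pt "0 0 -0.005 0 0.04" --pt "0 0 -0.015 0 0.04" --pt "0 0 -0.02 0 0.04" --pt "0 0 -0.025 0 0.04" --pt "0 0 -0.025 0 0.04" --pt "0 0 -0.01 0 0.04" --pt "0 0 0 0 0.04"

```text
time: 17.73
ee_pos: [0.5334, 0.2236, 0.318]
tool_rot: [-0.003, 0.707, -0.707, 0.0]
force: [-0.1, 0.3, -1.1]
finger_gap: 0.593
```

```bash
python3 - <<'E'
from h import *
a=cap("side")
cv2.imwrite("pics/g6.png",cv2.resize(a["pixels"][60:240,170:350],None,fx=2.,fy=2.))
print(sense()["ee_pos"],sense()["finger_gap"])
E
```

```text
[0.53283519 0.22326394 0.31603676] 0.5925624784126267
```

View pics/g6.png

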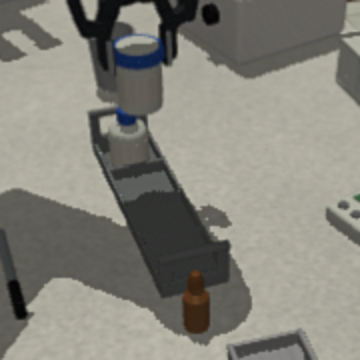

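The flatcap hangs upright at (138,75). Carrying it over.

apply_moves --pt "0.02 -0.002 0 0 0.04" --pt "0.035 -0.0026 0 0 0.04" --pt "0.035 -0.0026 0 0 0.04" --pt "0.035 -0.0026 0 0 0.04" --pt "0.035 -0.0026 0 0 0.04" --pt "0.035 -0.0026 0 0 0.04" --pt "0.035 -0.0026 0 0 0.04" --pt "0.035 -0.0026 0 0 0.04" --pt "0.035 -0.0026 0 0 0.04" --pt "0.035 -0.0026 0 0 0.04" --pt "0.025 -0.0026 0 0 0.04" --pt "0.01 0 0 0 0.04"

```text
time: 18.78
ee_pos: [0.5603, -0.1498, 0.3127]
tool_rot: [-0.001, -0.706, 0.708, 0.001]
force: [0.4, 0.7, -0.8]
finger_gap: 0.601
```

apply_moves --pt "0 0 0 0 0.04" --pt "0 0 0 0 0.04" --pt "0 0 0 0 0.04"

```text
time: 19.03
ee_pos: [0.5606, -0.1462, 0.3136]
tool_rot: [0.0, 0.707, -0.707, -0.0]
force: [-0.3, -0.3, -0.6]
finger_gap: 0.596
```

apply_moves --pt "0 0 0.025 0 0.04" --pt "0 0 0.03 0 0.04" --pt "0 0 0.025 0 0.04" --pt "0 0 0.01 0 0.04" --pt "0 0 0.003 0 0.04" --pt "0 0 0.002 0 0.04" --pt "0 0 0.001 0 0.04" --pt "0 0 0 0 0.04" --pt "0 0 0 0 0.04"

```text
time: 19.78
ee_pos: [0.5613, -0.1468, 0.2195]
tool_rot: [-0.001, 0.707, -0.707, 0.001]
force: [0.5, -0.4, -1.0]
finger_gap: 0.597
```

apply_moves --pt "0 0 0.001 0 0.04" --pt "0 0 0.001 0 0.04" --pt "0 0 0 0 0.04" --pt "0 0 0 0 0.04"

```text
time: 20.12
ee_pos: [0.5607, -0.1469, 0.2163]
tool_rot: [0.0, -0.707, 0.707, -0.0]
force: [-0.6, -0.4, 0.6]
finger_gap: 0.596
```

apply_moves --pt "0 0 0.001 0 0.04" --pt "0 0 0 0 0.04"

```text
time: 20.28
ee_pos: [0.5608, -0.1471, 0.2162]
tool_rot: [0.0, 0.707, -0.707, 0.0]
force: [-3.3, 0.7, 9.0]
finger_gap: 0.593
```

apply_moves --pt "0 0 0 0 0.06" --pt "0 0 0 0 0.075" --pt "0 0 0 0 0.085" --pt "0 0 0 0 0.085" --pt "0 0 0 0 0.085" --pt "0 0 -0.02 0 0.085" --pt "0 0 -0.03 0 0.085" --pt "0 0 -0.03 0 0.085" --pt "0 0 -0.025 0 0.085" --pt "0 0 0 0 0.085"

```text
time: 21.12
ee_pos: [0.5624, -0.147, 0.3258]
tool_rot: [-0.003, 0.707, -0.707, 0.003]
force: [1.4, 1.0, 0.1]
finger_gap: 0.995
```

apply_moves --pt "-0.0355 0.003 0 0 0.085" --pt "-0.0355 0.0025 0 0 0.085" --pt "-0.0355 0.0025 0 0 0.085" --pt "-0.0355 0.0025 0 0 0.085" --pt "-0.0355 0.0025 0 0 0.085" --pt "-0.0355 0.0025 0 0 0.085" --pt "-0.0355 0.0025 0 0 0.085" --pt "-0.0355 0.0025 0 0 0.085" --pt "-0.0355 0.0025 0 0 0.085" --pt "-0.0355 0.0025 0 0 0.085" --pt "-0.0355 0.0025 0 0 0.085" --pt "-0.0355 0.0025 0 0 0.085"

```text
time: 22.12
ee_pos: [0.5297, 0.2809, 0.32]
tool_rot: [-0.0, 0.707, -0.707, -0.0]
force: [0.3, 0.5, -0.0]
finger_gap: 0.993
```

apply_moves --pt "0 0 0 0 0.085" --pt "0 0 0 0 0.085" --pt "0 0 0 0 0.085" --pt "0 0 0 0 0.085"

```text
time: 22.45
ee_pos: [0.5302, 0.2783, 0.3199]
tool_rot: [-0.0, -0.707, 0.707, 0.0]
force: [0.5, -0.6, 0.8]
finger_gap: 0.994
```

```bash
python3 - <<'E'
from h import *
a=cap("side")
cv2.imwrite("pics/g7.png",a["pixels"][80:400,180:440])
print(sense()["ee_pos"],sense()["finger_gap"])
W=pts(a);hsv=cv2.cvtColor(a["pixels"],cv2.COLOR_BGR2HSV)
k,l,st,ce=cv2.connectedComponentsWithStats(cv2.inRange(hsv,(105,120,40),(130,255,255)))
for i in range(1,k):
    if 20<st[i,4]<1200:
        p=W[l==i];q=p[p[:,2]>np.nanpercentile(p[:,2],95)-.006];print(ce[i].round(),((q.max(0)+q.min(0))/2).round(4))
E
```

```text
[0.53033045 0.27812379 0.3201237 ] 0.992397562194589
[233. 117.] [0.5286 0.2782 0.0712]
[324. 257.] [ 0.5592 -0.1481  0.0693]
[342. 289.] [ 0.555  -0.2169  0.0781]
[364. 324.] [ 0.5537 -0.2786  0.0779]
```

View pics/g7.png

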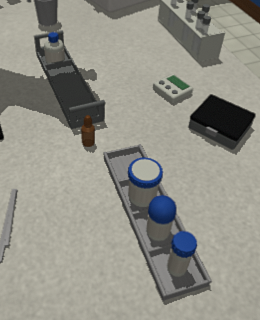

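Flatcap (145,180 in the crop), dome and universal stand upright in bays 2–4, and only the bottle remains in the carrier at (53,45). Gripping it by the body now.

apply_moves --pt "0 0 0.025 0 0.085" --pt "0 0 0.03 0 0.085" --pt "0 0 0.03 0 0.085" --pt "0 0 0.03 0 0.085" --pt "0 0 0.013 0 0.085" --pt "0 0 0 0 0.085" --pt "0 0 0 0 0.085"

```text
time: 23.08
ee_pos: [0.5306, 0.2782, 0.192]
tool_rot: [-0.001, -0.707, 0.707, -0.0]
force: [-0.6, -0.1, 0.5]
finger_gap: 0.996
```

apply_moves --pt "0 0 0 0 0.034" --pt "0 0 0 0 0.034" --pt "0 0 0 0 0.034" --pt "0 0 0 0 0.034" --pt "0 0 0 0 0.034" --pt "0 0 0 0 0.034" --pt "0 0 0 0 0.034"

```text
time: 23.67
ee_pos: [0.5306, 0.2794, 0.1938]
tool_rot: [-0.001, 0.707, -0.707, 0.0]
force: [-0.8, -0.9, 6.9]
finger_gap: 0.515
```

apply_moves --pt "0 0 -0.005 0 0.034" --pt "0 0 -0.015 0 0.034" --pt "0 0 -0.02 0 0.034" --pt "0 0 -0.025 0 0.034" --pt "0 0 -0.025 0 0.034" --pt "0 0 -0.012 0 0.034" --pt "0 0 0 0 0.034" --pt "0 0 0 0 0.034"

```text
time: 24.33
ee_pos: [0.5301, 0.2791, 0.2954]
tool_rot: [0.001, -0.707, 0.707, 0.0]
force: [0.4, 0.2, -1.0]
finger_gap: 0.508
```

```bash
python3 - <<'E'
from h import *
a=cap("side")
cv2.imwrite("pics/g8.png",cv2.resize(a["pixels"][50:220,160:330],None,fx=2.,fy=2.))
print(sense()["ee_pos"],sense()["finger_gap"])
E
```

```text
[0.52990744 0.27890401 0.29422085] 0.5125144194420695
```

View pics/g8.png

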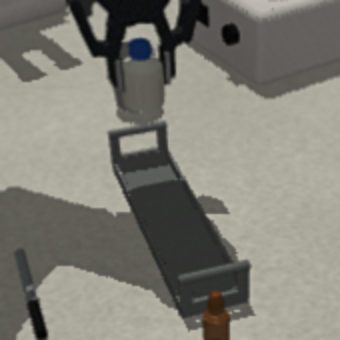

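The bottle hangs upright at (140,85). Carrying it to bay 1.

apply_moves --pt "0.02 -0.0025 0 0 0.034" --pt "0.034 -0.0032 0 0 0.034" --pt "0.034 -0.0032 0 0 0.034" --pt "0.034 -0.0032 0 0 0.034" --pt "0.034 -0.0032 0 0 0.034" --pt "0.034 -0.0032 0 0 0.034" --pt "0.034 -0.0032 0 0 0.034" --pt "0.034 -0.0032 0 0 0.034" --pt "0.034 -0.0032 0 0 0.034" --pt "0.034 -0.0032 0 0 0.034" --pt "0.024 -0.0032 0 0 0.034" --pt "0.01 0 0 0 0.034"

```text
time: 25.38
ee_pos: [0.5644, -0.0837, 0.2928]
tool_rot: [-0.001, -0.706, 0.708, 0.001]
force: [0.2, -0.4, -0.6]
finger_gap: 0.515
```

apply_moves --pt "0 0 0 0 0.034" --pt "0 0 0 0 0.034" --pt "0 0 0 0 0.034"

```text
time: 25.63
ee_pos: [0.5646, -0.0803, 0.2936]
tool_rot: [0.0, 0.707, -0.707, -0.0]
force: [0.2, 1.5, -0.5]
finger_gap: 0.517
```

apply_moves --pt "0 0 0.025 0 0.034" --pt "0 0 0.03 0 0.034" --pt "0 0 0.025 0 0.034" --pt "0 0 0.01 0 0.034" --pt "0 0 0.003 0 0.034" --pt "0 0 0.002 0 0.034" --pt "0 0 0 0 0.034" --pt "0 0 0 0 0.034" --pt "0 0 0 0 0.034"

```text
time: 26.38
ee_pos: [0.5653, -0.0807, 0.2005]
tool_rot: [-0.001, 0.707, -0.707, 0.001]
force: [-0.1, -0.0, -0.7]
finger_gap: 0.513
```

apply_moves --pt "0 0 0.001 0 0.034" --pt "0 0 0.001 0 0.034" --pt "0 0 0.001 0 0.034" --pt "0 0 0 0 0.034" --pt "0 0 0 0 0.034"

```text
time: 26.8
ee_pos: [0.5647, -0.0809, 0.1962]
tool_rot: [-0.0, -0.707, 0.707, 0.0]
force: [-1.0, -0.3, 0.1]
finger_gap: 0.514
```

apply_moves --pt "0 0 0.001 0 0.034" --pt "0 0 0 0 0.034"

```text
time: 26.97
ee_pos: [0.5647, -0.0809, 0.195]
tool_rot: [-0.0, -0.707, 0.707, 0.0]
force: [-0.7, 0.5, -1.0]
finger_gap: 0.517
```

apply_moves --pt "0 0 0.001 0 0.034" --pt "0 0 0 0 0.034"

```text
time: 27.13
ee_pos: [0.5647, -0.0809, 0.194]
tool_rot: [-0.0, -0.707, 0.707, 0.0]
force: [-0.4, -0.2, -1.4]
finger_gap: 0.516
```

apply_moves --pt "0 0 0.001 0 0.034" --pt "0 0 0 0 0.034"

```text
time: 27.3
ee_pos: [0.5647, -0.0809, 0.1939]
tool_rot: [0.0, 0.707, -0.707, 0.0]
force: [-2.5, -0.6, 7.4]
finger_gap: 0.515
```

Floor contact. I'll release, rise and move clear.

apply_moves --pt "0 0 0 0 0.055" --pt "0 0 0 0 0.07" --pt "0 0 0 0 0.085" --pt "0 0 0 0 0.085" --pt "0 0 0 0 0.085" --pt "0 0 -0.02 0 0.085" --pt "0 0 -0.03 0 0.085" --pt "0 0 -0.03 0 0.085" --pt "0 0 -0.03 0 0.085" --pt "0 0 -0.03 0 0.085" --pt "0 0 -0.03 0 0.085" --pt "0 0 0 0 0.085"

```text
time: 28.3
ee_pos: [0.5663, -0.081, 0.3698]
tool_rot: [-0.003, 0.707, -0.707, 0.004]
force: [0.6, -0.2, 0.6]
finger_gap: 0.996
```

apply_moves --pt "-0.03 0 0 0 0.085" --pt "-0.035 0 0 0 0.085" --pt "-0.035 0 0 0 0.085" --pt "-0.035 0 0 0 0.085" --pt "-0.035 0 0 0 0.085" --pt "-0.035 0 0 0 0.085" --pt "-0.035 0 0 0 0.085" --pt "0 0 0 0 0.085" --pt "0 0 0 0 0.085" --pt "0 0 0 0 0.085" --pt "0 0 0 0 0.085" --pt "0 0 0 0 0.085"

```text
time: 29.3
ee_pos: [0.5648, 0.1581, 0.3632]
tool_rot: [-0.0, -0.707, 0.708, 0.0]
force: [-0.8, 0.4, 1.3]
finger_gap: 0.994
```

```bash
python3 - <<'E'
from h import *
b=cap("top");a=cap("side")
cv2.imwrite("pics/g9.png",np.hstack([a["pixels"][120:400,180:440],b["pixels"][100:380,250:510]]))
s=sense();print(s["time"],s["ee_pos"],s["finger_gap"])
c0=np.array([.559,-.180]);ay=np.array([.055,.9985]);ax=np.array([.9985,-.055])
for n,c in(("top",b),("side",a)):
    W=pts(c);hsv=cv2.cvtColor(c["pixels"],cv2.COLOR_BGR2HSV)
    k,l,st,ce=cv2.connectedComponentsWithStats(cv2.inRange(hsv,(105,120,40),(130,255,255)))
    for i in range(1,k):
        if 20<st[i,4]<1200:
            p=W[l==i];q=p[p[:,2]>np.nanpercentile(p[:,2],95)-.006];m=(q.max(0)+q.min(0))/2;d=m[:2]-c0;print(n,ce[i].round(),m.round(4),"rack xy",(d@ax).round(4),(d@ay).round(4))
E
```

```text
29.4 [0.56484015 0.15814514 0.3632882 ] 0.9977768600920741
top [429.  97.] [ 0.8314 -0.3271  0.033 ] rack xy 0.2801 -0.1319
top [360. 207.] [ 0.5612 -0.1458  0.0706] rack xy 0.0003 0.0343
top [324. 203.] [ 0.5656 -0.0812  0.073 ] rack xy 0.0012 0.0991
top [397. 208.] [ 0.5571 -0.2128  0.079 ] rack xy -0.0001 -0.0328
top [434. 208.] [ 0.556 -0.277  0.078] rack xy 0.0023 -0.097
side [311. 222.] [ 0.5634 -0.0817  0.0718] rack xy -0.001 0.0984
side [324. 256.] [ 0.5592 -0.1471  0.0695] rack xy -0.0016 0.0329
side [342. 289.] [ 0.555  -0.2154  0.0782] rack xy -0.002 -0.0356
side [364. 324.] [ 0.5538 -0.2786  0.0782] rack xy 0.0003 -0.0988
```

View pics/g9.png

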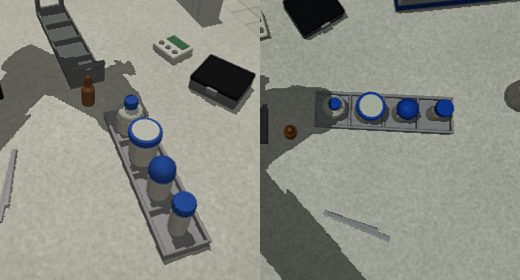

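All four stand upright and centred in their bays, in order: bottle, flatcap, dome, universal, at (335,104), (371,106), (407,108) and (444,108) in the top half. The brown bottle hasn't moved.

```bash
python3 -c "
from bench import workorder
print(workorder.hand_in())"
```

```text
the job is handed in; nothing more can be done
None
```

All four containers are in the steel reading rack, one per bay, in the same left-to-right order as in the carrier: narrow-necked bottle, flat cap, dome cap, slender universal. I lowered each one until the wrist force showed it on the bay floor, then released it. The highest contact force I read was about 13 N.

**Position and height:** In the final top and side pictures all four are upright. They measure within about 3 mm of their bay centres, and their cap tops are within about 1 mm of the expected heights. The two cameras agree to within about 3 mm.

**Other checks:** The brown bottle between the racks was not moved. The gripper is open and well clear of everything. The job was handed in at about 29 s of the 96 s allowed. No check failed.

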